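Clamp a wax block in the quick-set vise

ROBOT

A 6-joint arm with a two-finger parallel gripper is mounted at the origin on a cart in front of the work surface, level with it; the furniture and walls round the work are solid. World frame = base frame: x ahead of the robot, y to its left, z up, the work surface at z = 0. Lengths are in mm, angles in degrees, forces in N, time in s.
With the tool pointing down it reaches from about 275 to 725 mm from the base axis. Payload 15.9 kg.
Tool frame: the origin (TCP) lies at the very end of the fingers, on their centre line; the grasp point (between the pads) lies 19 mm behind it; z points along the fingers, y is the direction in which the jaws open and shut (so a half turn about z gives the same grasp; the last joint's range is limited). The gripper opens to 85 mm and grips with 20 to 120 N. Pads are 22 mm wide; open, the fingers measure 114 mm over their backs; the gripper's body (76 mm by 85 mm) begins 54 mm behind the grasp point. The pads swing forward as they close: fully open they stand 13 mm farther back than shut.
Start: joints at [-66.864, 12.198, -1.971, 75.831, 0, 90], TCP at [196.45, -459.775, 231.306] pointing down, gripper open.
Joint ranges: [-170.91, 170.91], [-42.67, 98.43], [-65.05, 77.54], [-120.47, 116.71], [-90, 82.35], [-180, 180]. Speed limits (degrees/s): [108.29, 108.29, 136.94, 147.25, 180, 180].

INTERFACE

Orientations are given as [roll, pitch, yaw] about the fixed x, y, z axes, in that order (R = Rz(yaw) Ry(pitch) Rx(roll)).
In Python, from station import status, snapshot, calibration, ctrl, nets gives the robot as it stands.
- The arm moves only by the tool play_rows, never from a script. Its argument "steps" is a list of rows, each a list of 7 numbers: the shift along the tool's x, y, z in m, then the turn, a rotation vector about the tool's x, y, z in degrees, then the opening, from 0 (shut) to 1 (fully open). In form: [[tx, ty, tz, ax, ay, az, grip], ...]. A call has 1 to 5 rows; each row is the pose to reach, as a shift and turn from the pose measured when the call began, along the tool's axes at that moment; what a row does not reach only later rows make up. A row lasts 1/12 s, in which the tool goes at most 41.7 mm and 7.16 degrees, less where a joint would pass 70% of its speed; a pose out of reach is approached as far as the arm can. A call with a gripper value outside its range is refused whole. The fingers move at their own pace and stop on an object; "squeeze" is the grip in N (left out, the last holds). Time passes only in rows, so rows that repeat a pose let the fingers close. It gives the time, the measured TCP pose, the force and the opening at its end, in the units of the state.
- status.get_obs(): the state, without advancing time (a new reading comes with each control period).
- snapshot(name): name is "side" or "top" or "wrist"; returns (picture, depth): 420x560x3 uint8, red, green, blue; 420x560 float32, mm along the optical axis (not along the pixel's ray), 0 where there is no reading.
- calibration(name): a dict with "mtx" (3x3 intrinsics, pixels), "rvec" (rotation vector, rad) and "tvec" (3), from world to camera coordinates, as OpenCV has them; the wrist camera has in their place "tool_from_camera" (4x4, takes a point from camera to tool coordinates, whose origin is the TCP and whose axes are the flange's). Camera axes: x right, y down, z forward; pixel columns grow to the right and rows downward; lengths in mm; the calibration is good to about 2 mm. A picture is of the moment at which its call begins: read the wrist's pose just before it. calibration takes no time and is no camera call.
- ctrl.sign_off(): hands the job in, once; it reports no verdict.
Trained networks look in the newest picture that a camera, given by its name, has taken for a name from the list of things; names that differ only in an ending like _2 or _b are one class to them, and where a whole thing is asked for, a point or a joint stands for the part that bears it (a point fixed in the world has none). Each returns a list of dicts, best first, with "conf" (0 to 1); they miss things now and then, are a little off and sometimes report something else, mostly with a low value. They report only what shows in the picture. A call takes as long as a camera call.
- nets.trace(name, camera): "pixels" (420x560 bool, what is visible of it) and "position" ([column, row] in pixels, amid what is visible of it).
- nets.pinpoint(name, camera): "position" ([column, row] in pixels: a listed point, or the origin of a listed thing).
The state is a dict: "time": time; "q": joint angles; "dq": joint speeds; "tau": joint torques, N m; "ee_pos": TCP position; "tcp_rot": TCP orientation; "force": force on the tool from outside, world axes, zero at the start; "moment": the same for the moment, N m; "finger_gap": finger opening in mm.
Only numpy, scipy, OpenCV 4.12 (cv2) and the standard library are available. Lean on these libraries where they do the work, as an engineer would, in place of code of your own. Each camera call takes 0.05 s, during which the arm holds its last target.

TASK

Clamp the block of carving wax in the quick-set vise, ready to be carved: lay it flat on the bar, lengthwise between the two jaws, and let go of it. Then pinch the release lever and keep it squeezed while you slide the jaw up until it presses the block well into the spring-backed pad at the other end, and let go so that the pawl drops fully into a notch and the block stays held. The wax is soft, so do not press on hard once the pad's spring is used up, never drive the jaw hard against its teeth, and leave the other things on the bench alone.

Things in the scene. Friction and masses are not known exactly. Their poses are not given: they have to be found in the camera images.
- wax_center (a point): centre (half-way up) of the block of carving wax, a plain loose block 61 mm long (its own y), 32 mm wide (its own x), 18 mm high (z), about 50 g, lying flat on the bench to the right of the vise. The wax is soft: pressed by the jaw with more than 20 N it is crushed; to be held for carving it must be pressed against the spring pad, with at least 3 N.
- wax_block: the same wax block; origin at the centre of its underside, same axes
- vise: grey and steel quick-set bar vise, screwed to the bench. Origin: middle of the vise at bench height; x along the bar from the sliding jaw (-x) to the fixed screw head (+x), y across it, z up. Base plate 272 x 70 mm, 8 mm high (its middle at x = -5 mm). On it the flat bar, 24 mm wide; its top, 24 mm above the bench, is the bed for the work.
- head (a point): front centre of the fixed head at the +x end of the vise, 34.5 mm above the bench, at vise x = +88 mm; axes as the vise. Here a clamp screw sticks out towards -x with a round brass pad, 20 mm across, on its tip. How far it sticks out is NOT measured: it was left so that the pad's free face lies anywhere from vise x = +40 to +64 mm. The screw is not to be turned.
- bed (a point): centre line of the bar's top face, at vise x = +20 mm, 24 mm above the bench; axes as the vise. Work lies here between jaw and pad and slides easily. The pad beyond it is backed by a spring: 4 N start it moving towards +x, then 1.2 N per mm more, and it bottoms after 7 mm (12.4 N), beyond which it is hard. Pressing with 10 to 15 N before letting go is right.
- jaw: sliding jaw (grey, brass face 36 mm wide, up to 48 mm above the bench). Origin at bench height on the bar's centre line, 26 mm behind its face; axes as the vise. Its origin slides from vise x = -75 mm (open) to -9 mm, rubbing with 1 to 3 N; with the pawl in a notch it is locked. Notches are 5 mm apart: let go between two, the pad pushes it back up to 5 mm into the last one (plus any gap behind the finger stops).
- lever (a joint): angle of the release lever, rad: 0 = at rest with the pawl fully home in a notch, about 0.21 = pawl just clear of the teeth (or resting on top of one), 0.30 = squeezed against its stop. If it stays part-way after letting go, the pawl is perched on a tooth: squeeze again, press again, let go. A spring returns it; squeezing takes about 8 N at rest and 12 N at the stop, at its grip plate.
- pinch (a point): where to pinch: 50 mm above the bench, midway between the jaw's fixed grip plate (+y side) and the lever's grip plate (-y side) when FULLY squeezed; rides with the jaw, 70 mm behind (-x) its face; axes as the vise. Plates are upright, 24 mm long along x, tops 66 mm up, 29 mm across outside when squeezed, 35 to 42 mm at rest (lever splayed out), 52 mm over the finger stops.
- fixed_grip (a point): centre of the outer face of the jaw's fixed grip plate, 14.5 mm to the +y side of the pinch point, 50 mm up; it does not give sideways, so a pinch off centre meets a sideways push here and leaves the lever short of its stop. From 9 mm ahead (+x) of this point, on both plates, a finger stop stands out 8 mm: fingers close behind it push the jaw and keep it forward while letting go. No obstacle beside the plates above 8 mm.
- rack: row of steel teeth along the -y side of the bar (origin and axes as the vise); the lever's pawl pin drops between them. Driving the jaw against them with more than 60 N bends the pawl.
- charcoal_block: bystander: black charcoal block 45 x 71 x 22 mm at the back left; leave it alone
- file_1: bystander: needle file 170 mm long with a black handle, left of the vise; leave it alone
- flux_jar: bystander: small round jar 46 mm across, 41 mm high, behind the right part of the vise; leave it alone
- blue_tweezers: bystander: plastic tweezers 159 mm long at the front left; leave them alone

How it is judged (in metres and radians):
On the way, in this order (a step that is already met when the one before it is completed fails the run):
1. the wax block lies flat on the bar of the vise, lengthwise between the jaws, and has been let go (z of wax_center in the frame of vise between 0.029 and 0.037 m and y of wax_center in the frame of vise between -0.012 and 0.012 m and angle between wax_block's own z axis and vertical below 0.12 rad and angle between the y axis of wax_block and the x axis of vise, either way round below 0.3 rad and contact force between wax_block and the fingers below 0.3 N), for 0.2 s.
2. with the release lever held squeezed, the jaw is slid up and presses the block against the pad (value of joint lever above 0.19 rad and contact force between wax_block and jaw above 4 N), for 0.1 s.
At the end, for the whole second after the job is handed in: the wax block lies flat on the bar (centre within 10 mm of the bar's centre line, lengthwise within 5 degrees), the jaw presses it with 3 to 20 N, the lever is let go with the pawl fully down in a notch (lever below 0.07 rad), and everything is at rest and untouched (z of wax_center in the frame of vise between 0.029 and 0.037 m and y of wax_center in the frame of vise between -0.01 and 0.01 m and angle between wax_block's own z axis and vertical below 0.12 rad and angle between the y axis of wax_block and the x axis of vise, either way round below 0.09 rad and contact force between wax_block and the fingers below 0.3 N and contact force between wax_block and jaw above 3 N and value of joint lever below 0.07 rad and linear speed of wax_block below 0.01 m/s and linear speed of jaw below 0.004 m/s).
It fails at once if the wax is crushed: the jaw presses it with more than 20 N (contact force between wax_block and jaw above 20 N).
It fails at once if the jaw is driven against the rack with the pawl in, with more than 60 N (contact force between rack and anything else above 60 N).
It fails at once if a bystander is moved by more than 20 mm (distance of any of charcoal_block, file_1, flux_jar, blue_tweezers from where it was at the start of the episode above 0.02 m).
It also fails if it takes over 56 s, if anything falls off the work surface, if the arm or the gripper's body presses on something with over 40 N, if the wrist force passes 120 N, or if a joint passes its speed limit or range.

## Working session

There is one attempt and no reset: what is moved stays moved. The work goes in short steps, Python scripts to look and compute and a tool call to move; the robot and the scene stay as the last step left them, time stands still between calls to the robot, and variables do not carry over. Pictures are saved under pics/ and viewed, and the job is handed in when it is done.

Besides the shell and the picture viewer there is one more tool, called after ">>>" by a JSON object that holds its "method" and its "body", one argument or row to a line. play_rows: Moves the arm, as the interface text tells. Its arguments: {"type":"object","properties":{"steps":{"type":"array","items":{"type":"array","items":{"type":"number"}}},"squeeze":{"type":"number"}},"required":["steps"]}

```bash
ls; mkdir -p pics
python3 - <<'E'
from station import status,snapshot,calibration,ctrl,nets
import cv2
print(status.get_obs())
for n in ["top","side"]:
    p,d=snapshot(n); cv2.imwrite(f"pics/{n}0.png",p[:,:,::-1]); print(n,calibration(n))
    import numpy as np; np.save(f"pics/{n}0_d.npy",d)
    for t in ["wax_center","head","bed","pinch","fixed_grip","vise","jaw"]:
        print(t,[(round(r['conf'],2),r['position']) for r in nets.pinpoint(t,n)][:2])
print(calibration("wrist"))
E
```

```text
pics
{'time': 0.0, 'q': array([-6.68641692e+01,  1.22239765e+01, -2.00912674e+00,  7.58284671e+01,
       -8.92339439e-04,  8.99992512e+01]), 'dq': array([-0.02896081, -0.06284   , -0.05227719, -0.12158436,  0.04088703,
       -0.06101038]), 'tau': array([ 9.69221162e-06, -6.86172295e+01,  4.87113404e+01,  1.76837394e-02,
       -1.10234100e-05,  4.87295836e-05]), 'ee_pos': array([ 196.32395784, -459.49115007,  230.81720851]), 'tcp_rot': array([-1.79938430e+02,  8.91534234e-04,  2.31365805e+01]), 'force': array([-0.2101525 ,  0.85820189, -0.0614389 ]), 'moment': array([-0.04953281,  0.01001107, -0.01617651]), 'finger_gap': 85.59379660947894}
top {'mtx': array([[401.43478316,   0.        , 281.53718079],
       [  0.        , 401.43478316, 206.67720639],
       [  0.        ,   0.        ,   1.        ]]), 'rvec': array([ 2.19557209, -2.13134051,  0.11090864]), 'tvec': array([  11.02984238,  595.01859909, 1058.2611595 ])}
wax_center [(0.82, [380.5, 199.6])]
head [(0.82, [248.5, 196.0])]
bed [(0.77, [270.1, 205.5])]
pinch [(0.6, [322.1, 218.0])]
fixed_grip [(0.73, [319.2, 223.1])]
vise
[... 388 characters left out ...]
 [(0.84, [272.6, 205.9])]
pinch [(0.94, [260.5, 233.0])]
fixed_grip [(0.89, [252.8, 231.2])]
vise [(0.97, [272.4, 224.9])]
jaw [(0.62, [265.4, 242.1]), (0.51, [301.2, 165.5])]
{'mtx': array([[351.5561923 ,   0.        , 282.32132329],
       [  0.        , 351.5561923 , 205.22540117],
       [  0.        ,   0.        ,   1.        ]]), 'tool_from_camera': array([[-3.26552121e-04, -9.53791102e-01, -3.00470343e-01,
         7.77178285e+01],
       [ 9.99999520e-01, -3.40370333e-05, -9.78757976e-04,
        -8.63200020e-01],
       [ 9.23303530e-04, -3.00470518e-01,  9.53790656e-01,
        -1.43648786e+02],
       [ 0.00000000e+00,  0.00000000e+00,  0.00000000e+00,
         1.00000000e+00]])}
```

View pics/top0.png

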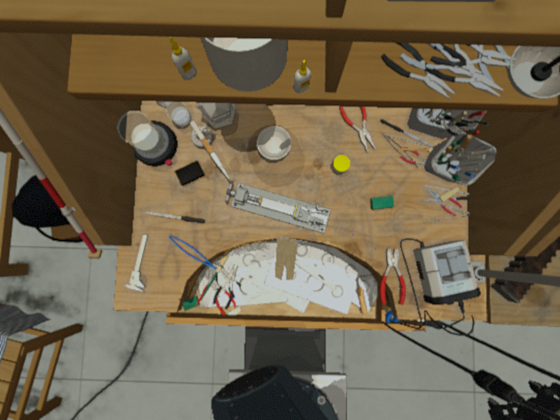

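View pics/side0.png

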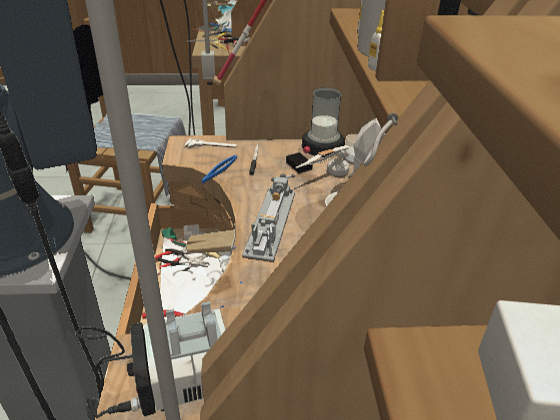

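```bash
cat > h.py <<'E'
import numpy as np,cv2
from station import status,snapshot,calibration,ctrl,nets
from scipy.spatial.transform import Rotation as R
def cam(n):
    c=calibration(n)
    if n=="wrist":
        o=status.get_obs(); T=np.array(c["tool_from_camera"])
        W=np.eye(4); W[:3,:3]=R.from_euler('xyz',o['tcp_rot'],degrees=True).as_matrix(); W[:3,3]=o['ee_pos']
        M=W@T
    else:
        M=np.eye(4); M[:3,:3]=cv2.Rodrigues(np.array(c["rvec"]))[0]; M[:3,3]=c["tvec"]; M=np.linalg.inv(M)
    return np.array(c["mtx"]),M
def atz(px,z,K,M):
    d=M[:3,:3]@np.linalg.inv(K)@np.array([px[0],px[1],1.]); o=M[:3,3]
    return o+d*(z-o[2])/d[2]
def cloud(depth,K,M):
    v,u=np.indices(depth.shape); P=np.stack([(u-K[0,2])/K[0,0]*depth,(v-K[1,2])/K[1,1]*depth,depth],-1)
    return P@M[:3,:3].T+M[:3,3]
E
python3 - <<'E'
from h import *
K,M=cam("top")
pt={"wax_center":((380.5,199.6),9),"head":((248.5,196),34.5),"bed":((270.1,205.5),24),"pinch":((322.1,218),50),"fixed_grip":((319.2,223.1),50),"vise":((278.1,208.6),0),"jaw":((302.5,215),0)}
for k,(p,z) in pt.items(): print("top",k,atz(p,z,K,M).round(1))
K,M=cam("side")
pt={"head":((279.5,190.7),34.5),"bed":((272.6,205.9),24),"pinch":((260.5,233),50),"fixed_grip":((252.8,231.2),50),"vise":((272.4,224.9),0)}
for k,(p,z) in pt.items(): print("side",k,atz(p,z,K,M).round(1))
E
```

```text
top wax_center [ 624.8 -245.2    9. ]
top head [620.7 119.3  34.5]
top bed [597.6  60.1  24. ]
top pinch [565.4 -80.3  50. ]
top fixed_grip [551.6 -72.8  50. ]
top vise [592.2  38.3   0. ]
top jaw [576.3 -30.2   0. ]
side head [618.8 110.7  34.5]
side bed [599.7  61.5  24. ]
side pinch [567.2 -73.7  50. ]
side fixed_grip [550.8 -67.1  50. ]
side vise [597.6  18.4   0. ]
```

The top view shows the green wax at (381,202) and the vise running from (240,195) to (325,220), with the jaw on the right. I'll move the wrist camera over that area.

```bash
cat >> h.py <<'E'
def goal(pos,yaw,roll=180,pitch=0):
    o=status.get_obs(); W=R.from_euler('xyz',o['tcp_rot'],degrees=True)
    t=W.inv().apply(np.array(pos)-o['ee_pos'])/1000
    r=(W.inv()*R.from_euler('xyz',[roll,pitch,yaw],degrees=True)).as_rotvec(degrees=True)
    print("row",t.round(4).tolist(),r.round(2).tolist(),"from",o['ee_pos'].round(1),o['tcp_rot'].round(2),"t",round(o['time'],2))
E
python3 -c "
from h import *
goal([560,-200,240],85)"
```

```text
row [0.4364, -0.096, -0.0087] [-0.0, -0.0, -61.87] from [ 196.4 -459.8  231.3] [-180.     -0.     23.13] t 0.8
```

>>> {"method": "play_rows", "body": {
  "steps": [
    [0.436,-0.096,-0.009,0,0,-62,1],
    [0.436,-0.096,-0.009,0,0,-62,1],
    [0.436,-0.096,-0.009,0,0,-62,1],
    [0.436,-0.096,-0.009,0,0,-62,1],
    [0.436,-0.096,-0.009,0,0,-62,1]
  ]
}}

```text
time: 1.22
ee_pos: [367.2, -337.3, 235.7]
tcp_rot: [180.0, 0.0, 59.3]
force: [-0.5, -0.7, 0.6]
finger_gap: 85.4
```

```bash
python3 -c "
from h import *
goal([560,-200,240],85)"
```

```text
row [0.2165, 0.0956, -0.0043] [0.02, 0.01, -25.72] from [ 367.2 -337.3  235.7] [1.7998e+02 1.0000e-02 5.9280e+01] t 1.22
```

>>> {"method": "play_rows", "body": {
  "steps": [
    [0.2165,0.0956,-0.004,0,0,-25.7,1],
    [0.2165,0.0956,-0.004,0,0,-25.7,1],
    [0.2165,0.0956,-0.004,0,0,-25.7,1],
    [0.2165,0.0956,-0.004,0,0,-25.7,1],
    [0.2165,0.0956,-0.004,0,0,-25.7,1]
  ]
}}

```text
time: 1.63
ee_pos: [536.9, -215.9, 239.3]
tcp_rot: [180.0, 0.0, 85.3]
force: [0.1, -0.7, 0.2]
finger_gap: 85.4
```

Run:
```python
from h import *
o=status.get_obs(); print(o['ee_pos'],o['tcp_rot'],o['q'],np.abs(o['dq']).max())
K,M=cam("wrist")
p,d=snapshot("wrist"); cv2.imwrite("pics/w1.png",p[:,:,::-1]); np.savez("pics/w1.npz",p=p,d=d,K=K,M=M)
for t,z in [("wax_center",9),("head",34.5),("bed",24),("pinch",50),("fixed_grip",50),("vise",0)]:
    for r in nets.pinpoint(t,"wrist")[:2]: print(t,round(r['conf'],2),r['position'],atz(r['position'],z,K,M).round(1))
```

```text
[ 536.86604559 -215.90385944  239.32550773] [1.79964771e+02 2.37070808e-02 8.53109619e+01] [-2.19011522e+01  2.17080398e+01  1.20738490e+01  8.03251430e+01
 -1.22208555e-02  7.27878743e+01] 50.31717895425388
wax_center 0.74 [359.8, 193.6] [ 620.3 -249.     9. ]
pinch 0.74 [306.6, 9.4] [569.7 -71.4  50. ]
fixed_grip 0.75 [287.7, 5.2] [554.  -66.9  50. ]
```

View pics/w1.png

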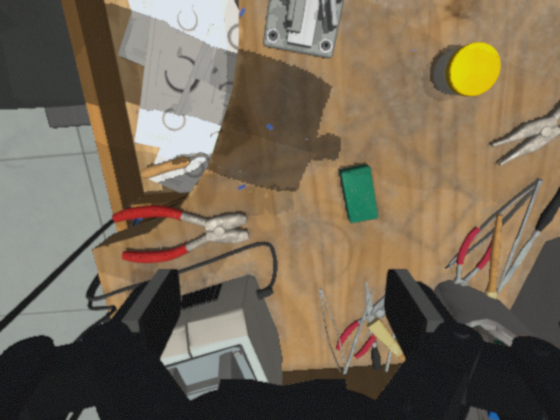

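Wax is at (359,194), green. The jar (475,70) and pliers are clear of it. Moving above the wax.

```bash
python3 -c "
from h import *
goal([621,-248,150],90)"
```

```text
row [-0.0218, 0.0887, 0.0894] [0.02, 0.03, -5.1] from [ 534.6 -218.3  239.4] [1.7998e+02 3.0000e-02 8.4900e+01] t 1.98
```

>>> {"method": "play_rows", "body": {
  "steps": [
    [-0.022,0.0887,0.0894,0,0,-5.1,1],
    [-0.022,0.0887,0.0894,0,0,-5.1,1],
    [-0.022,0.0887,0.0894,0,0,-5.1,1],
    [-0.022,0.0887,0.0894,0,0,-5.1,1],
    [-0.022,0.0887,0.0894,0,0,-5.1,1]
  ]
}}

```text
time: 2.4
ee_pos: [619.9, -249.1, 147.3]
tcp_rot: [-179.8, -0.1, 89.9]
force: [-0.6, 0.0, -0.8]
finger_gap: 85.4
```

```bash
cat > wax.py <<'E'
from h import *
def wax(fn):
    snapshot("wrist") # settle
    o=status.get_obs(); K,M=cam("wrist"); p,d=snapshot("wrist"); cv2.imwrite(f"pics/{fn}.png",p[:,:,::-1])
    print(o['ee_pos'].round(1),o['tcp_rot'].round(2),np.abs(o['dq']).max().round(2))
    h=cv2.cvtColor(p,cv2.COLOR_RGB2HSV); m=((h[...,0]>60)&(h[...,0]<95)&(h[...,1]>120)&(h[...,2]>30)).astype(np.uint8)
    n,l,s,c=cv2.connectedComponentsWithStats(m); i=1+np.argmax(s[1:,4]); print("area",s[i],c[i])
    P=cloud(d,K,M); Q=P[(l==i)&(d>0)]; zt=np.percentile(Q[:,2],80); print("ztop",zt.round(1))
    T=Q[Q[:,2]>zt-4]; r=cv2.minAreaRect(T[:,:2].astype(np.float32)); print("rect",r,T.mean(0).round(1))
    print(cv2.boxPoints(r).round(1).tolist())
    return p,d,K,M
E
python3 - <<'E'
from wax import *
wax("w2")
for r in nets.pinpoint("wax_center","wrist")[:2]: print(round(r['conf'],2),r['position'],atz(r['position'],9,*cam("wrist")).round(1))
E
```

```text
[ 620.  -249.   149.7] [-179.94    0.     89.91] 3.18
area [ 257  155   46   74 2613] [279.94412553 191.30118638]
ztop 19.3
rect ((618.3919677734375, -247.32754516601562), (30.27129364013672, 58.6733283996582), 8.522876739501953) [ 618.4 -246.2   18.8]
[[599.0999755859375, -220.60000610351562], [607.7999877929688, -278.6000061035156], [637.7000122070312, -274.1000061035156], [629.0, -216.10000610351562]]
0.69 [414.4, 37.9] [ 719.7 -130.8    9. ]
0.57 [280.3, 191.5] [ 619.6 -249.     9. ]
```

View pics/w2.png

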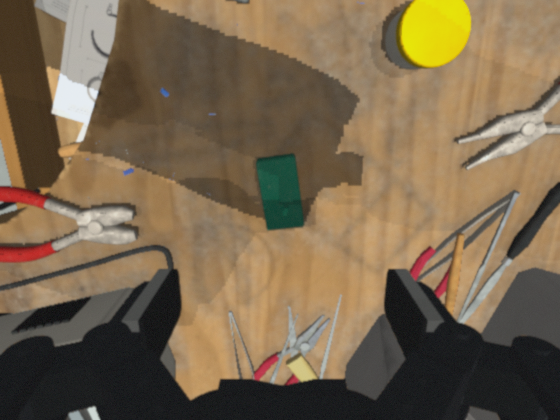

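Wax at (280,191), centre (618.4,-247.3), long axis at 98.5°, with free space around it. Descending.

```bash
python3 -c "
from h import *
goal([618.5,-247.5,3],98.5)"
```

```text
row [0.0015, -0.0024, 0.149] [0.13, 0.09, -8.56] from [ 620.6 -248.8  152.1] [1.7987e+02 8.0000e-02 8.9940e+01] t 2.55
```

>>> {"method": "play_rows", "body": {
  "steps": [
    [0.0015,-0.0024,0.04,0,0,-7,0.8],
    [0.0015,-0.0024,0.08,0,0,-8.6,0.8],
    [0.0015,-0.0024,0.11,0,0,-8.6,0.8],
    [0.0015,-0.0024,0.13,0,0,-8.6,0.8],
    [0.0015,-0.0024,0.13,0,0,-8.6,0.8]
  ]
}}

```text
time: 2.97
ee_pos: [616.1, -246.9, 19.9]
tcp_rot: [-179.9, -0.0, 98.5]
force: [-0.8, -0.2, 1.3]
finger_gap: 68.3
```

```bash
python3 -c "
from h import *
o=status.get_obs();print(o['finger_gap'],o['force'])
goal([618.5,-247.5,3],98.5)"
```

```text
68.28986774880917 [-0.78255491 -0.17954179  1.28068642]
row [-0.001, 0.0023, 0.0169] [-0.06, -0.01, 0.02] from [ 616.1 -246.9   19.9] [-1.7994e+02 -1.0000e-02  9.8520e+01] t 2.97
```

>>> {"method": "play_rows", "body": {
  "steps": [
    [-0.001,0.0023,0.008,0,0,0,0.8],
    [-0.001,0.0023,0.016,0,0,0,0.8],
    [-0.001,0.0023,0.016,0,0,0,0.5],
    [-0.001,0.0023,0.016,0,0,0,0.4],
    [-0.001,0.0023,0.016,0,0,0,0.3]
  ],
  "squeeze": 25
}}

```text
time: 3.38
ee_pos: [619.1, -247.8, 5.1]
tcp_rot: [180.0, 0.0, 98.5]
force: [0.6, 1.2, -0.3]
finger_gap: 32.5
```

```bash
python3 -c "
from h import *
o=status.get_obs();print(o['finger_gap'],o['force'])
goal([618.5,-247.5,3],98.5)"
```

```text
32.513056048212036 [ 0.63693989  1.22987231 -0.33065535]
row [0.0004, -0.0005, 0.0021] [0.01, 0.04, 0.01] from [ 619.1 -247.8    5.1] [1.7999e+02 4.0000e-02 9.8510e+01] t 3.38
```

>>> {"method": "play_rows", "body": {
  "steps": [
    [0,0,0,0,0,0,0.25],
    [0,0,0,0,0,0,0.25],
    [0,0,-0.02,0,0,0,0.25],
    [0,0,-0.05,0,0,0,0.25],
    [0,0,-0.08,0,0,0,0.25]
  ]
}}

```text
time: 3.8
ee_pos: [618.3, -247.4, 85.6]
tcp_rot: [-179.9, -0.0, 98.5]
force: [1.0, -0.1, -0.2]
finger_gap: 31.5
```

Run:
```python
from h import *
o=status.get_obs();print(o['finger_gap'],o['force'])
goal([560,-60,190],75)
```

```text
31.487570111211962 [ 0.98223288 -0.07038371 -0.17068518]
row [0.194, -0.0301, -0.1043] [-0.08, -0.0, 23.52] from [ 618.3 -247.4   85.6] [-1.7993e+02 -2.0000e-02  9.8520e+01] t 3.8
```

>>> {"method": "play_rows", "body": {
  "steps": [
    [0.19,-0.03,-0.1043,0,0,23.5,0.25],
    [0.19,-0.03,-0.1043,0,0,23.5,0.25],
    [0.19,-0.03,-0.1043,0,0,23.5,0.25],
    [0.19,-0.03,-0.1043,0,0,23.5,0.25],
    [0.19,-0.03,-0.1043,0,0,23.5,0.25]
  ]
}}

```text
time: 4.22
ee_pos: [562.8, -71.9, 185.8]
tcp_rot: [-180.0, 0.0, 74.8]
force: [0.2, -0.9, -0.6]
finger_gap: 31.1
```

Run:
```python
from h import *
o=status.get_obs();print(o['finger_gap'],o['force'])
goal([585,10,200],75)
```

```text
31.07565126835057 [ 0.2347251  -0.92308771 -0.60799476]
row [0.0849, -0.0, -0.0142] [-0.05, 0.01, -0.18] from [562.8 -71.9 185.8] [-1.7995e+02  1.0000e-02  7.4820e+01] t 4.22
```

>>> {"method": "play_rows", "body": {
  "steps": [
    [0.04,0,-0.014,0,0,0,0.25],
    [0.075,0,-0.014,0,0,0,0.25],
    [0.085,0,-0.014,0,0,0,0.25],
    [0.085,0,-0.014,0,0,0,0.25],
    [0.085,0,-0.014,0,0,0,0.25]
  ]
}}

```text
time: 4.63
ee_pos: [584.9, 10.3, 199.7]
tcp_rot: [-179.9, 0.0, 74.9]
force: [-0.1, -0.2, 0.2]
finger_gap: 31.6
```

Run:
```python
from h import *
o=status.get_obs();print(o['ee_pos'],o['finger_gap'],np.abs(o['dq']).max())
K,M=cam("wrist")
p,d=snapshot("wrist"); cv2.imwrite("pics/w3.png",p[:,:,::-1]); np.savez("pics/w3.npz",p=p,d=d,K=K,M=M)
for t,z in [("head",34.5),("bed",24),("pinch",50),("fixed_grip",50),("vise",0),("jaw",0),("rack",0)]:
    for r in nets.pinpoint(t,"wrist")[:2]: print(t,round(r['conf'],2),r['position'],atz(r['position'],z,K,M).round(1))
o=status.get_obs();print(o['ee_pos'],np.abs(o['dq']).max())
K,M=cam("wrist")
p,d=snapshot("wrist"); cv2.imwrite("pics/w4.png",p[:,:,::-1]); np.savez("pics/w4.npz",p=p,d=d,K=K,M=M)
```

```text
[584.94497688  10.33694886 199.73040475] 31.643162320245928 1.9436534393924132
head 0.96 [288.3, 41.5] [620.4 123.8  34.5]
bed 0.96 [286.2, 124.5] [601.8  60.4  24. ]
bed 0.36 [435.4, 268.6] [ 710.5 -116.1   24. ]
fixed_grip 0.24 [436.4, 268.2] [702.9 -99.5  50. ]
vise 0.95 [290.0, 147.8] [599.4  36.1   0. ]
jaw 0.79 [283.2, 215.5] [574.9 -29.5   0. ]
[584.9322606    9.4760981  199.79618133] 0.31534545911878387
```

View pics/w4.png

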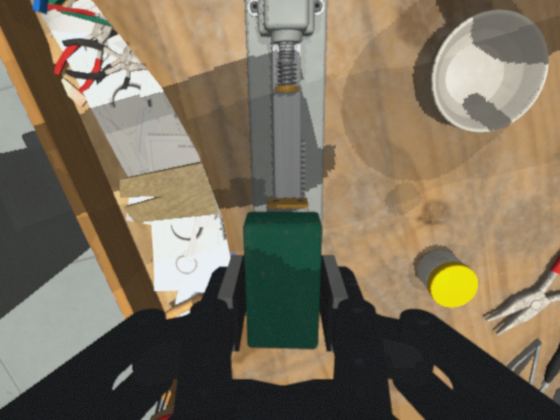

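The wax is held centrally. The pad shows at (288,88), the jaw's brass face at (288,203), with the bar between them. Measuring the vise axis.

Run:
```python
from h import *
f=np.load("pics/w4.npz"); p,d,K,M=[f[k] for k in "pdKM"]
P=cloud(d,K,M)
# base plate points, z~8
for lab,z0,z1 in [("base",5,11),("bar",21,27)]:
    sub=P[60:205,235:340]; m=(sub[...,2]>z0)&(sub[...,2]<z1)
    rows=[];
    for i in range(0,145,5):
        js=np.where(m[i])[0]
        if len(js)>5: 
            a=sub[i,js[0]];b=sub[i,js[-1]]; rows.append((a,b)); 
            if i%20==0: print(lab,i+60,js[0]+235,js[-1]+235,a.round(1),b.round(1))
    if rows:
        for s in (0,1):
            e=np.array([r[s][:2] for r in rows]); v=cv2.fitLine(e.astype(np.float32),cv2.DIST_HUBER,0,.01,.01).ravel(); print(lab,s,np.degrees(np.arctan2(v[1],v[0])).round(2)%180,v[2:])
c=288
for r in range(70,216,3): print(r,P[r,c].round(1),p[r,c])
```

```text
base 60 247 325 [582.7 121.5   6.8] [649.4 103.2   7.9]
base 80 248 324 [578.7 105.2   7. ] [644.7  87.2   8.3]
base 100 249 324 [574.7  88.4   8.9] [640.8  70.4   7.4]
base 120 250 324 [570.3  71.1   7.8] [636.8  53.    7.4]
base 140 251 323 [566.1  53.4   9.6] [631.7  35.2   7. ]
base 160 251 323 [560.2  34.7   6.2] [627.3  16.6   7.1]
base 180 252 322 [555.5  15.6   6.6] [621.7  -1.8   9.2]
base 200 253 322 [550.6  -4.1   7.3] [617.1 -22.1   7.6]
base 0 75.64 [571.1255   75.48849]
base 1 75.41 [633.7446   42.95603]
bar 60 273 300 [605.  113.7  25.4] [626.9 107.8  25.1]
bar 80 273 300 [600.7  98.5  24.8] [622.9  92.4  25.7]
bar 100 273 300 [596.3  82.7  23.8] [618.9  76.6  24.3]
bar 120 274 300 [592.6  66.3  25.3] [614.7  60.2  25. ]
bar 140 274 300 [587.8  49.2  23.3] [610.4  43.3  25. ]
bar 160 275 305 [583.9  31.8  25.5] [610.3  24.3  23.5]
bar 180 275 305 [578.8  13.7  24.7] [605.7   5.7  22.2]
bar 0 75.34 [592.64874  67.06566]
bar 1 78.04 [615.727     60.648746]
70 [614.6 101.8  43.1] [84 85 83]
73 [614.1  99.8  39.5] [91 93 91]
76 [613.5  97.6  39.8] [103 104 104]
79 [612.9  
[... 1008 characters left out ...]
95.3  28.5  24.1] [117 119 119]
163 [594.6  26.   25. ] [116 118 118]
166 [593.9  23.4  25.8] [120 121 120]
169 [593.1  20.5  24.7] [118 119 119]
172 [592.5  18.1  26.1] [118 118 119]
175 [591.7  15.   24.2] [117 119 118]
178 [590.9  12.2  24.1] [116 117 117]
181 [590.3   9.8  25.6] [116 117 116]
184 [589.5   7.   25.5] [116 116 118]
187 [588.8   4.3  25.7] [116 117 117]
190 [588.    1.1  24.4] [116 116 115]
193 [587.2  -1.6  24.5] [118 117 118]
196 [586.5  -4.2  25.5] [114 112 112]
199 [586.2  -4.8  33.4] [92 71 34]
202 [586.   -5.1  41.8] [92 71 36]
205 [585.7  -5.9  48.1] [133 100  44]
208 [585.1  -8.2  49. ] [99 80 54]
211 [584.4 -10.6  49.9] [51 61 56]
214 [595.1  37.5 201.9] [19 52 41]
```

Run:
```python
import cv2
i=cv2.imread("pics/w4.png")[0:225,220:350]; cv2.imwrite("pics/w4c.png",cv2.resize(i,None,fx=2.66,fy=2.66,interpolation=cv2.INTER_CUBIC))
```

```text
(no output)
```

View pics/w4c.png

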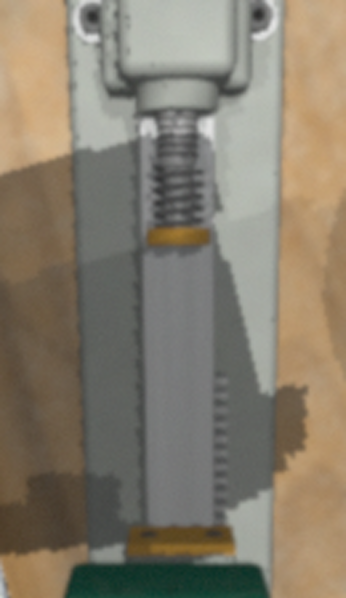

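```bash
cat >> h.py <<'E'
U=np.array([np.cos(np.radians(75.5)),np.sin(np.radians(75.5))]); N=np.array([-U[1],U[0]])
S0=190.9; NC=-568.4
def vw(x,y,z): # vise -> world
    q=(S0+x)*U+(NC+y)*N; return [q[0],q[1],z]
def wv(p): return np.array([np.dot(p[:2],U)-S0,np.dot(p[:2],N)-NC,p[2]])
E
python3 -c "
from h import *
print(vw(1,0,0)); goal(vw(1,0,60),75.5)"
```

```text
[np.float64(598.3430415689637), np.float64(43.47153788401434), 0]
row [0.0362, 0.0041, 0.1398] [-0.05, 0.01, -0.72] from [585.    9.6 199.9] [-1.7995e+02  1.0000e-02  7.4780e+01] t 5.08
```

>>> {"method": "play_rows", "body": {
  "steps": [
    [0.02,0.004,0.04,0,0,-0.7,0.25],
    [0.036,0.004,0.08,0,0,-0.7,0.25],
    [0.036,0.004,0.12,0,0,-0.7,0.25],
    [0.036,0.004,0.14,0,0,-0.7,0.25],
    [0.036,0.004,0.14,0,0,-0.7,0.25]
  ]
}}

```text
time: 5.5
ee_pos: [594.8, 43.2, 54.7]
tcp_rot: [-179.5, 0.2, 75.5]
force: [-1.1, -0.9, -1.5]
finger_gap: 31.3
```

Run:
```python
from h import *
K,M=cam("wrist")
p,d=snapshot("wrist"); cv2.imwrite("pics/w5.png",p[:,:,::-1])
o=status.get_obs();print(o['ee_pos'],o['force'],wv(o['ee_pos']))
goal(vw(1,0,29),75.5)
```

```text
[596.44691186  43.15482416  58.02491219] [ 0.26427773 -0.72865243  0.57072233] [ 0.21862139  1.75643472 58.02491219]
row [0.0008, 0.0019, 0.029] [-0.28, 0.09, -0.01] from [596.4  43.2  58. ] [-1.7972e+02  9.0000e-02  7.5490e+01] t 5.55
```

View pics/w5.png

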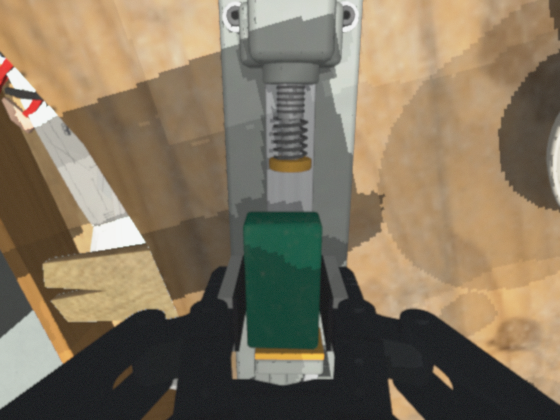

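The wax (283,280) lies between the pad (290,163) and the jaw face (288,356). Lowering now.

>>> {"method": "play_rows", "body": {
  "steps": [
    [0.001,0.002,0.008,-0.2,0,0,0.25],
    [0.001,0.002,0.016,-0.2,0,0,0.25],
    [0.001,0.002,0.022,-0.2,0,0,0.25],
    [0.001,0.002,0.026,-0.2,0,0,0.25],
    [0.001,0.002,0.026,-0.2,0,0,0.25]
  ]
}}

```text
time: 5.97
ee_pos: [598.3, 43.5, 31.6]
tcp_rot: [-179.9, 0.1, 75.5]
force: [0.3, 0.6, -0.7]
finger_gap: 31.3
```

Run:
```python
from h import *
o=status.get_obs();print(o['force'],wv(o['ee_pos']))
goal(vw(1,0,29),75.5)
```

```text
[ 0.3088936   0.56055493 -0.70927418] [ 1.00659175  0.06949553 31.59793209]
row [-0.0, 0.0001, 0.0026] [-0.11, 0.1, -0.02] from [598.3  43.5  31.6] [-1.7989e+02  1.0000e-01  7.5480e+01] t 5.97
```

>>> {"method": "play_rows", "body": {
  "steps": [
    [0,0,0.0015,-0.1,0.1,0,0.25],
    [0,0,0.0025,-0.1,0.1,0,0.25],
    [0,0,0.003,-0.1,0.1,0,0.25],
    [0,0,0.003,-0.1,0.1,0,0.25],
    [0,0,0.003,-0.1,0.1,0,0.25]
  ]
}}

```text
time: 6.38
ee_pos: [598.5, 43.4, 29.2]
tcp_rot: [180.0, -0.0, 75.5]
force: [-1.8, -0.8, 5.8]
finger_gap: 31.5
```

Run:
```python
from h import *
o=status.get_obs();print(o['force'],wv(o['ee_pos']))
```

```text
[-1.82666668 -0.80707324  5.80255555] [ 1.00940787 -0.13759003 29.15951072]
```

Contact at about 6 N. Releasing the block and rising.

>>> {"method": "play_rows", "body": {
  "steps": [
    [0,0,0,0,0,0,0.4],
    [0,0,0,0,0,0,0.5],
    [0,0,0,0,0,0,0.6],
    [0,0,0,0,0,0,0.7],
    [0,0,-0.01,0,0,0,0.7]
  ]
}}

```text
time: 6.8
ee_pos: [597.3, 43.3, 37.8]
tcp_rot: [-179.9, 0.0, 75.5]
force: [-0.4, -0.4, 0.3]
finger_gap: 59.9
```

>>> {"method": "play_rows", "body": {
  "steps": [
    [0,0,-0.03,0,0,0,0.7],
    [0,0,-0.06,0,0,0,0.7],
    [0,0,-0.1,0,0,0,0.7],
    [0,0,-0.1,0,0,0,0.7],
    [0,0,-0.1,0,0,0,0.7]
  ]
}}

```text
time: 7.22
ee_pos: [599.2, 43.5, 140.9]
tcp_rot: [179.8, -0.1, 75.5]
force: [-0.7, 0.6, -0.9]
finger_gap: 59.7
```

Run:
```python
from wax import *
p,d,K,M=wax("w6"); np.savez("pics/w6.npz",p=p,d=d,K=K,M=M)
print(wv([*atz([0,0],0,K,M)]) is None)
```

```text
[598.1  43.5 139. ] [-179.99    0.     75.48] 2.21
area [ 262  165   43   81 3331] [282.90003002 204.76703693]
ztop 43.3
rect ((598.7779541015625, 44.01250457763672), (58.90501022338867, 30.371482849121094), 74.85282897949219) [599.   45.4  42.8]
[[576.4000244140625, 19.600000381469727], [605.7000122070312, 11.600000381469727], [621.0999755859375, 68.5], [591.7999877929688, 76.4000015258789]]
False
```

View pics/w6.png

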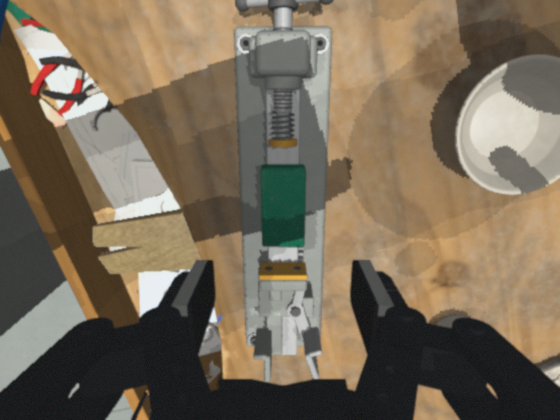

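The wax lies flat and aligned on the bar at y≈-0.3 mm, (283,205). The grip plates are at (262,365) and (312,360). Moving to look at them.

```bash
python3 -c "
from h import *
goal(vw(-105,0,150),75.5)"
```

```text
row [-0.1057, 0.0009, -0.0121] [-0.12, 0.04, -0.02] from [597.4  43.4 137.8] [-1.7988e+02  4.0000e-02  7.5480e+01] t 7.32
```

>>> {"method": "play_rows", "body": {
  "steps": [
    [-0.035,0.001,-0.012,0,0,0,0.85],
    [-0.07,0.001,-0.012,0,0,0,0.85],
    [-0.1,0.001,-0.012,0,0,0,0.85],
    [-0.106,0.001,-0.012,0,0,0,0.85],
    [-0.106,0.001,-0.012,0,0,0,0.85]
  ]
}}

```text
time: 7.73
ee_pos: [570.7, -61.1, 149.0]
tcp_rot: [-179.8, 0.1, 75.3]
force: [-0.2, 0.3, 0.9]
finger_gap: 72.6
```

Run:
```python
from h import *
snapshot("wrist")
o=status.get_obs();print(wv(o['ee_pos']),o['finger_gap'])
K,M=cam("wrist")
p,d=snapshot("wrist"); cv2.imwrite("pics/w7.png",p[:,:,::-1]); np.savez("pics/w7.npz",p=p,d=d,K=K,M=M)
for t,z in [("pinch",50),("fixed_grip",50),("jaw",0)]:
    for r in nets.pinpoint(t,"wrist")[:2]: print(t,round(r['conf'],2),r['position'],wv(atz(r['position'],z,K,M)).round(1))
P=cloud(d,K,M); V=np.stack([P[...,:2]@U-S0,P[...,:2]@N-NC,P[...,2]],-1); np.save("pics/V7.npy",V)
m=(V[...,2]>58)&(V[...,2]<75)&(np.abs(V[...,1])<45)&(V[...,0]<-60)&(V[...,0]>-180)
q=V[m]
for s in (1,-1):
    a=q[q[:,1]*s>0]; print(s,len(a),np.percentile(a,[2,50,98],axis=0).round(1) if len(a) else '')
# jaw face
j=(V[...,2]>44)&(V[...,2]<52)&(np.abs(V[...,1])<15)&(V[...,0]>-70)&(V[...,0]<-40); print("face x",np.percentile(V[j][:,0],[50,95,99]).round(1))
```

```text
[-105.82682015    0.41135408  149.0750587 ] 72.64952860230537
pinch 0.64 [287.4, 221.9] [-117.    -2.9   50. ]
fixed_grip 0.88 [262.9, 221.6] [-116.7   15.1   50. ]
jaw 0.89 [281.2, 152.2] [-73.5   1.9   0. ]
jaw 0.36 [284.5, 54.7] [ 1.5 -0.9  0. ]
1 385 [[-129.7    9.4   58.9]
 [-112.6   12.7   66.5]
 [-105.9   21.4   68.2]]
-1 384 [[-127.3  -28.2   59.2]
 [-110.5  -22.4   66.5]
 [-101.9  -16.9   67.9]]
face x [-56.8 -49.4 -49.1]
```

View pics/w7.png

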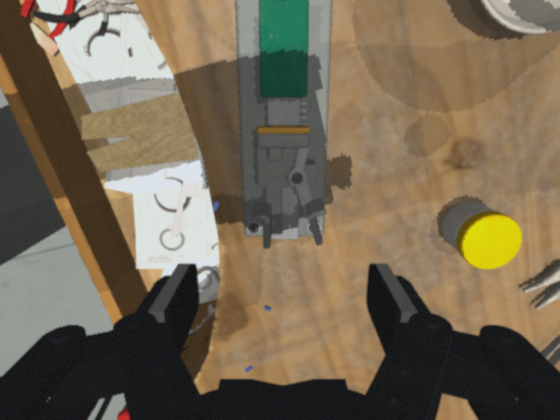

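Run:
```python
import cv2,numpy as np
i=cv2.imread("pics/w7.png")[110:260,225:350]; cv2.imwrite("pics/w7c.png",cv2.convertScaleAbs(cv2.resize(i,None,fx=4,fy=4,interpolation=cv2.INTER_CUBIC),alpha=1.8))
V=np.load("pics/V7.npy")
for r in range(205,246,4):
    print(r,[(c,*V[r,c].round(0).astype(int).tolist()) for c in range(252,330,2) if V[r,c,2]>57])
```

```text
205 []
209 [(312, -104, -20, 58), (314, -104, -21, 61), (316, -103, -22, 62), (318, -103, -24, 63), (320, -103, -25, 63), (322, -102, -26, 66), (324, -102, -28, 66)]
213 [(252, -107, 22, 60), (254, -106, 20, 63), (256, -106, 19, 61), (258, -106, 18, 62), (260, -106, 16, 61), (262, -106, 15, 61), (264, -106, 13, 61), (266, -107, 12, 59), (268, -107, 11, 58), (294, -28, 0, 293), (308, -106, -17, 63), (310, -106, -18, 63), (312, -105, -20, 65), (314, -105, -21, 66), (316, -105, -22, 66), (318, -104, -23, 67), (320, -104, -25, 68), (322, -104, -26, 68), (324, -104, -27, 67), (326, -105, -29, 66)]
217 [(252, -108, 21, 66), (254, -107, 20, 68), (256, -107, 19, 66), (258, -107, 17, 67), (260, -107, 16, 68), (262, -107, 15, 67), (264, -107, 13, 67), (266, -108, 12, 66), (268, -108, 11, 66), (270, -109, 9, 61), (308, -107, -17, 67), (310, -107, -18, 67), (312, -107, -19, 68), (314, -107, -21, 66)]
221 [(264, -110, 13, 67), (266, -110, 12, 67), (268, -110, 10, 67), (270, -112, 9, 62), (310, -110, -18, 67), (312, -109, -19, 69), (314, -110, -21, 67), (316, -110, -22, 66)]
225 [(264, -113, 13, 6
[... 285 characters left out ...]
314, -116, -21, 68), (316, -116, -22, 68), (318, -116, -24, 66)]
233 [(264, -119, 13, 66), (266, -118, 12, 68), (268, -119, 11, 67), (270, -120, 9, 65), (314, -119, -21, 66), (316, -119, -23, 67), (318, -119, -24, 66), (320, -121, -26, 61)]
237 [(264, -122, 13, 67), (266, -122, 12, 66), (268, -122, 11, 66), (270, -122, 9, 66), (314, -122, -21, 67), (316, -121, -22, 68), (318, -122, -24, 68), (320, -122, -25, 67)]
241 [(264, -125, 13, 68), (266, -125, 12, 66), (268, -125, 11, 66), (270, -125, 9, 66), (316, -125, -23, 67), (318, -125, -24, 66), (320, -125, -26, 66), (322, -28, 0, 293)]
245 [(264, -128, 14, 67), (266, -128, 12, 68), (268, -128, 11, 66), (270, -128, 9, 66), (318, -128, -24, 67)]
```

View pics/w7c.png

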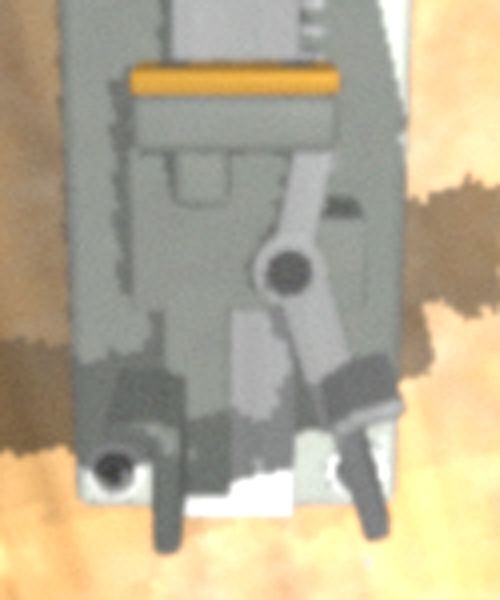

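The crop shows the fixed plate at left, outer face y≈14, x -131 to -107, and the lever plate splayed to y≈-25. The stops' rear faces sit at x≈-109.5. Descending behind the stops.

```bash
python3 -c "
from h import *
goal(vw(-123,0,31),75.5)"
```

```text
row [-0.0187, 0.0004, 0.1185] [-0.16, 0.04, 0.05] from [571.9 -58.3 149.5] [-1.7984e+02  4.0000e-02  7.5550e+01] t 7.98
```

>>> {"method": "play_rows", "body": {
  "steps": [
    [-0.0187,0.0004,0.03,-0.1,0,0,0.9],
    [-0.0187,0.0004,0.06,-0.1,0,0,0.9],
    [-0.0187,0.0004,0.07,-0.1,0,0,0.9],
    [-0.0187,0.0004,0.07,-0.1,0,0,0.9],
    [-0.0187,0.0004,0.07,-0.1,0,0,0.9]
  ]
}}

```text
time: 8.4
ee_pos: [567.6, -75.8, 80.0]
tcp_rot: [-179.9, 0.0, 75.6]
force: [-0.1, -0.1, 1.1]
finger_gap: 77.1
```

```bash
python3 -c "
from h import *
print(wv(status.get_obs()['ee_pos']));goal(vw(-123,0,31),75.5)"
```

```text
[-122.20656066   -0.12404042   80.02323097]
row [-0.0008, -0.0001, 0.049] [-0.09, 0.03, 0.1] from [567.6 -75.8  80. ] [-1.7991e+02  3.0000e-02  7.5600e+01] t 8.4
```

>>> {"method": "play_rows", "body": {
  "steps": [
    [-0.001,0,0.015,-0.1,0,0.1,0.85],
    [-0.001,0,0.03,-0.1,0,0.1,0.85],
    [-0.001,0,0.043,-0.1,0,0.1,0.85],
    [-0.001,0,0.049,-0.1,0,0.1,0.85],
    [-0.001,0,0.049,-0.1,0,0.1,0.85]
  ]
}}

```text
time: 8.82
ee_pos: [567.6, -76.4, 31.3]
tcp_rot: [180.0, 0.0, 75.5]
force: [-1.2, -0.3, 0.1]
finger_gap: 72.3
```

```bash
python3 -c "
from h import *
o=status.get_obs();print(wv(o['ee_pos']),o['force'])
p,d=snapshot('wrist'); cv2.imwrite('pics/w8.png',p[:,:,::-1])
goal(vw(-123,0,31),75.5)"
```

```text
[-122.78019859   -0.21157463   31.32551213] [-1.17159851 -0.2848845   0.056795  ]
row [-0.0002, -0.0005, 0.001] [0.05, 0.03, 0.03] from [567.8 -76.5  32. ] [1.7995e+02 3.0000e-02 7.5530e+01] t 8.87
```

View pics/w8.png

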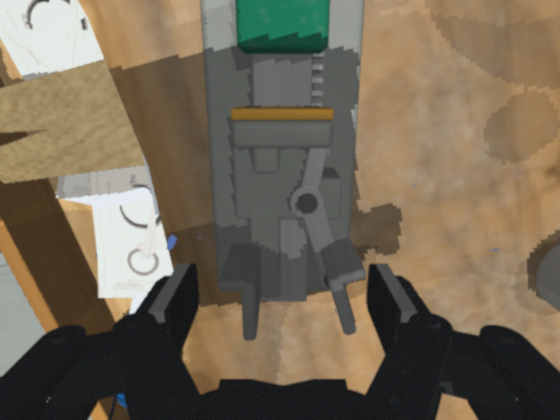

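>>> {"method": "play_rows", "body": {
  "steps": [
    [0,0,0.001,0,0,0,0.56],
    [0,0,0.001,0,0,0,0.56],
    [0,0,0.001,0,0,0,0.56],
    [0,0,0.001,0,0,0,0.56],
    [0,0,0.001,0,0,0,0.56]
  ],
  "squeeze": 30
}}

```text
time: 9.28
ee_pos: [569.7, -76.8, 32.5]
tcp_rot: [179.7, 0.0, 75.5]
force: [6.2, -0.6, 2.2]
finger_gap: 48.1
```

```bash
cat >> h.py <<'E'
def st():
    o=status.get_obs(); f=o['force']
    print("vise pos",wv(o['ee_pos']).round(2),"F(x,y,z)",np.round([f[:2]@U,f[:2]@N,f[2]],1),"gap",o['finger_gap'].round(2),"t",round(o['time'],2),"rot",o['tcp_rot'].round(2))
E
python3 -c "
from h import *
st()
p,d=snapshot('wrist'); cv2.imwrite('pics/w9.png',p[:,:,::-1])
st()"
```

```text
Traceback (most recent call last):
  File "h.py", line 31, in st
    print("vise pos",wv(o['ee_pos']).round(2),"F(x,y,z)",np.round([f[:2]@U,f[:2]@N,f[2]],1),"gap",o['finger_gap'].round(2),"t",round(o['time'],2),"rot",o['tcp_rot'].round(2))
                                                                                                  ^^^^^^^^^^^^^^^^^^^^^
AttributeError: 'float' object has no attribute 'round'
```

```bash
sed -i "s/o\['finger_gap'\].round(2)/round(float(o['finger_gap']),2)/" h.py
python3 -c "
from h import *
st()
p,d=snapshot('wrist'); cv2.imwrite('pics/w9.png',cv2.convertScaleAbs(cv2.resize(p[200:380,140:420,::-1],None,fx=2.5,fy=2.5,interpolation=cv2.INTER_CUBIC),alpha=1.6))
st()"
```

```text
vise pos [-122.62   -2.44   32.46] F(x,y,z) [ 1.  -6.1  2.2] gap 48.11 t 9.28 rot [179.73   0.    75.53]
vise pos [-122.6    -2.48   32.48] F(x,y,z) [-0.3 -5.6  2.8] gap 48.12 t 9.33 rot [179.72   0.    75.53]
```

View pics/w9.png

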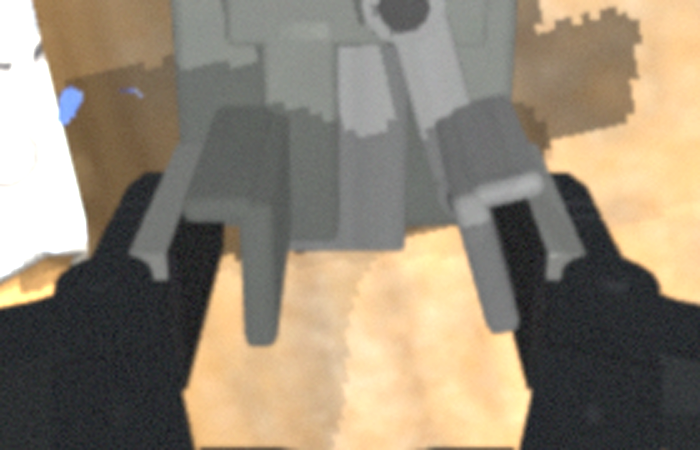

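```bash
python3 -c "
from h import *
K,M=cam('wrist'); Mi=np.linalg.inv(M)
def pr(x,y,z):
    q=np.array(vw(x,y,z)+[1.]); c=Mi@q; u=K@(c[:3]/c[2]); return ((u[:2]-[140,200])*2.5).round(0)
st()
for n,a in dict(tipf=(-111.6,21.6,32),tipf_y=(-111.6,21.6,36),f50=(-111.6,21.6,51),f66=(-111.6,21.6,66),f70=(-111.6,21.6,70),stop_top_rear_out=(-110,22.5,66),stop_in=(-110,14.5,66),plate_end=(-131,14.5,66)).items(): print(n,pr(*a))
"
```

```text
vise pos [-122.6    -2.48   32.48] F(x,y,z) [-0.3 -5.6  2.8] gap 48.12 t 9.33 rot [179.72   0.    75.53]
tipf [221. 129.]
tipf_y [218. 139.]
f50 [204. 180.]
f66 [187. 231.]
f70 [182. 246.]
stop_top_rear_out [180. 221.]
stop_in [237. 221.]
plate_end [242. 345.]
```

>>> {"method": "play_rows", "body": {
  "steps": [
    [0,-0.0025,0,0.3,0,0,0.52],
    [0,-0.0025,0,0.3,0,0,0.5],
    [0.001,-0.0025,0,0.3,0,0,0.49],
    [0.002,-0.0025,0,0.3,0,0,0.48],
    [0.002,-0.0025,0,0.3,0,0,0.48]
  ]
}}

```text
time: 9.75
ee_pos: [569.7, -75.5, 33.9]
tcp_rot: [179.8, 0.1, 75.5]
force: [6.5, -9.3, -0.3]
finger_gap: 40.9
```

```bash
python3 -c "
from h import *
st()"
```

```text
vise pos [-121.37   -2.11   33.89] F(x,y,z) [-7.4 -8.6 -0.3] gap 40.92 t 9.75 rot [1.7978e+02 1.0000e-01 7.5490e+01]
```

>>> {"method": "play_rows", "body": {
  "steps": [
    [0,-0.002,0.002,0.2,0,0,0.42],
    [0,-0.002,0.002,0.2,0,0,0.36],
    [0,-0.002,0.002,0.2,0,0,0.3],
    [0,-0.002,0.002,0.2,0,0,0.25],
    [0,-0.002,0.002,0.2,0,0,0.25]
  ]
}}

```text
time: 10.17
ee_pos: [568.3, -75.1, 33.7]
tcp_rot: [179.9, 0.1, 75.5]
force: [-7.5, 2.0, 19.6]
finger_gap: 29.3
```

```bash
python3 -c "
from h import *
st()"
```

```text
vise pos [-121.29   -0.59   33.71] F(x,y,z) [ 0.1  7.8 19.6] gap 29.33 t 10.17 rot [1.7989e+02 8.0000e-02 7.5470e+01]
```

The gap is 29.3 mm, so the lever is fully squeezed. Sliding the jaw up.

>>> {"method": "play_rows", "body": {
  "steps": [
    [0.004,0,0,0,0,0,0.25],
    [0.009,0,0,0,0,0,0.25],
    [0.014,0,0,0,0,0,0.25],
    [0.018,0,0,0,0,0,0.25],
    [0.021,0,0,0,0,0,0.25]
  ]
}}

```text
time: 10.58
ee_pos: [573.3, -54.8, 34.1]
tcp_rot: [179.9, 0.1, 75.4]
force: [-5.3, -2.6, 2.0]
finger_gap: 28.9
```

```bash
python3 -c "
from h import *
st()
p,d=snapshot('wrist'); cv2.imwrite('pics/w10.png',p[:,:,::-1]);st()"
```

```text
vise pos [-100.45   -0.33   34.14] F(x,y,z) [-3.8  4.4  2. ] gap 28.93 t 10.58 rot [1.799e+02 1.300e-01 7.544e+01]
vise pos [-99.92  -0.33  34.13] F(x,y,z) [-0.7  4.1  0.6] gap 29.05 t 10.63 rot [1.7991e+02 1.0000e-01 7.5460e+01]
```

View pics/w10.png

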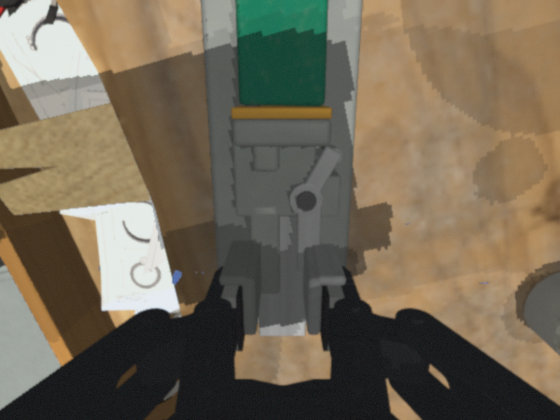

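The jaw's brass face is now up against the wax (row 112). Continuing more gently.

>>> {"method": "play_rows", "body": {
  "steps": [
    [0.002,0,0,0,0,0,0.25],
    [0.004,0,0,0,0,0,0.25],
    [0.006,0,0,0,0,0,0.25],
    [0.008,0,0,0,0,0,0.25],
    [0.009,0,0,0,0,0,0.25]
  ]
}}

```text
time: 11.05
ee_pos: [575.7, -45.4, 34.2]
tcp_rot: [179.9, 0.1, 75.5]
force: [-2.7, -1.9, -3.5]
finger_gap: 29.0
```

```bash
python3 -c "
from h import *
st()"
```

```text
vise pos [-90.67  -0.3   34.16] F(x,y,z) [-2.5  2.1 -3.5] gap 28.97 t 11.05 rot [1.7991e+02 1.0000e-01 7.5460e+01]
```

>>> {"method": "play_rows", "body": {
  "steps": [
    [0.0005,0,0,0,0,0,0.25],
    [0.001,0,0,0,0,0,0.25],
    [0.0015,0,0,0,0,0,0.25],
    [0.002,0,0,0,0,0,0.25]
  ]
}}

```text
time: 11.38
ee_pos: [576.1, -43.8, 34.2]
tcp_rot: [179.9, 0.1, 75.4]
force: [-4.0, -6.2, -3.3]
finger_gap: 28.8
```

```bash
python3 -c "
from h import *
st()"
```

```text
vise pos [-89.1   -0.31  34.17] F(x,y,z) [-7.   2.3 -3.3] gap 28.83 t 11.38 rot [1.799e+02 1.500e-01 7.545e+01]
```

Contact with the pad at about x=-89.5. Pressing on about 5 mm.

>>> {"method": "play_rows", "body": {
  "steps": [
    [0.001,0,0,0,0,0,0.25],
    [0.002,0,0,0,0,0,0.25],
    [0.003,0,0,0,0,0,0.25],
    [0.0035,0,0,0,0,0,0.25],
    [0.004,0,0,0,0,0,0.25]
  ]
}}

```text
time: 11.8
ee_pos: [576.8, -40.9, 34.2]
tcp_rot: [179.9, 0.3, 75.4]
force: [-4.5, -10.4, -2.4]
finger_gap: 28.8
```

```bash
python3 -c "
from h import *
st()"
```

```text
vise pos [-86.07  -0.28  34.17] F(x,y,z) [-11.2   1.7  -2.4] gap 28.83 t 11.8 rot [179.91   0.25  75.42]
```

>>> {"method": "play_rows", "body": {
  "steps": [
    [0.001,0,0,0,-0.1,0,0.25],
    [0.0016,0,0,0,-0.1,0,0.25],
    [0.0022,0,0,0,-0.1,0,0.25],
    [0.0028,0,0,0,-0.1,0,0.25],
    [0.0032,0,0,0,-0.1,0,0.25]
  ]
}}

```text
time: 12.22
ee_pos: [577.3, -39.1, 34.2]
tcp_rot: [179.9, 0.5, 75.4]
force: [-5.6, -11.9, -1.9]
finger_gap: 28.9
```

```bash
python3 -c "
from h import *
st()
p,d=snapshot('wrist'); cv2.imwrite('pics/w11.png',p[:,:,::-1]);st()"
```

```text
vise pos [-84.18  -0.26  34.18] F(x,y,z) [-13.    2.5  -1.9] gap 28.87 t 12.22 rot [179.91   0.49  75.37]
vise pos [-84.15  -0.29  34.2 ] F(x,y,z) [-12.1   2.4  -2.2] gap 28.85 t 12.27 rot [179.9    0.49  75.37]
```

View pics/w11.png

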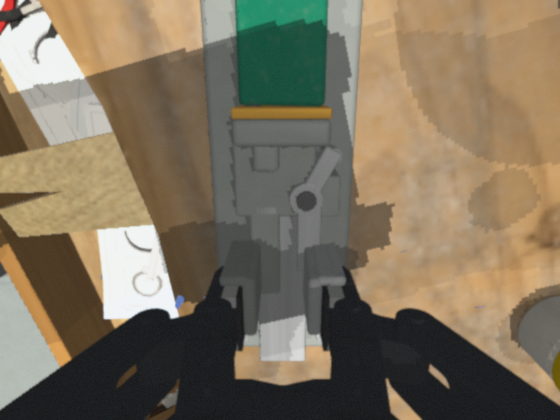

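>>> {"method": "play_rows", "body": {
  "steps": [
    [0.0012,0,0,0,0,0,0.38],
    [0.0012,0,0,0,0,0,0.44],
    [0.0012,0,0,0,0,0,0.48],
    [0.0012,0,0,0,0,0,0.5],
    [0.0012,0,0,0,0,0,0.5]
  ]
}}

```text
time: 12.68
ee_pos: [578.7, -38.7, 34.7]
tcp_rot: [179.8, 0.5, 75.4]
force: [4.5, -5.4, -3.7]
finger_gap: 42.5
```

```bash
python3 -c "
from h import *
st()
p,d=snapshot('wrist'); cv2.imwrite('pics/w12.png',p[:,:,::-1]);st()"
```

```text
vise pos [-83.49  -1.54  34.69] F(x,y,z) [-4.2 -5.7 -3.7] gap 42.49 t 12.68 rot [179.77   0.54  75.35]
vise pos [-83.23  -1.61  34.69] F(x,y,z) [-4.1 -5.3 -4.4] gap 42.49 t 12.73 rot [179.77   0.51  75.37]
```

View pics/w12.png

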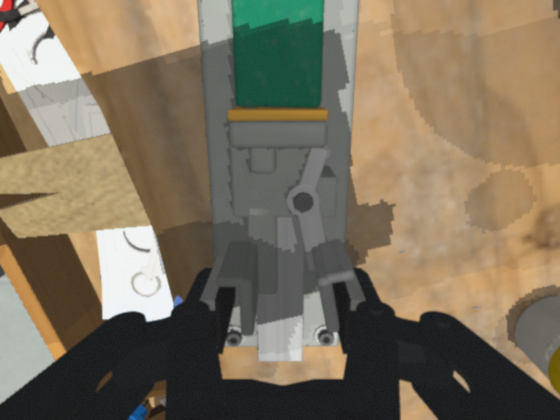

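The pawl has taken up the load (tool x force down from 13 N to 4 N). Opening fully, then backing off.

>>> {"method": "play_rows", "body": {
  "steps": [
    [0,0,0,0,0,0,0.6],
    [-0.0005,-0.0015,0,0,0,0,0.7],
    [-0.001,-0.0015,0,0,0,0,0.8],
    [-0.002,-0.0015,0,0,0,0,0.88],
    [-0.002,-0.0015,0,0,0,0,0.88]
  ]
}}

```text
time: 13.15
ee_pos: [576.7, -40.0, 34.8]
tcp_rot: [179.8, 0.5, 75.4]
force: [0.4, -0.4, -0.2]
finger_gap: 74.8
```

```bash
python3 -c "
from h import *
st()
p,d=snapshot('wrist'); cv2.imwrite('pics/w13.png',p[:,:,::-1]);st()"
```

```text
vise pos [-85.23   0.    34.8 ] F(x,y,z) [-0.3 -0.4 -0.2] gap 74.83 t 13.15 rot [179.77   0.49  75.37]
vise pos [-8.520e+01 -3.000e-02  3.477e+01] F(x,y,z) [0.3 0.2 0.9] gap 75.5 t 13.2 rot [179.77   0.5   75.37]
```

View pics/w13.png

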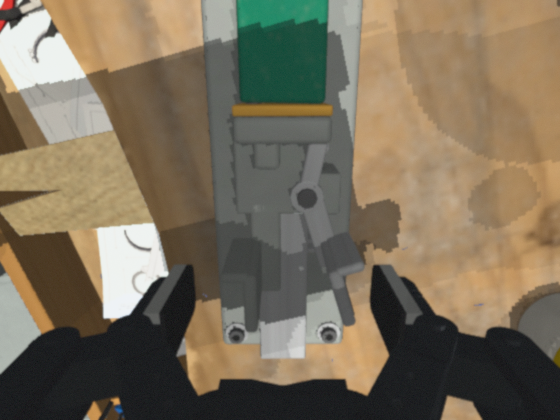

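The lever is splayed as it was at rest. Raising to verify.

>>> {"method": "play_rows", "body": {
  "steps": [
    [0,0,-0.02,0,0,0,0.88],
    [0,0,-0.05,0,0,0,0.88],
    [0,0,-0.09,0,0,0,0.88],
    [0.02,0,-0.116,0.2,-0.5,0,0.88],
    [0.02,0,-0.116,0.2,-0.5,0,0.88]
  ]
}}

```text
time: 13.62
ee_pos: [584.7, -17.6, 156.4]
tcp_rot: [179.5, 0.9, 75.4]
force: [0.8, 1.1, 1.0]
finger_gap: 75.1
```

Run:
```python
from wax import *
p,d,K,M=wax("w14"); st()
P=cloud(d,K,M); V=np.stack([P[...,:2]@U-S0,P[...,:2]@N-NC,P[...,2]],-1)
np.savez("pics/w14.npz",p=p,d=d,K=K,M=M,V=V)
def pln(V,off):
    m=(V[...,2]>63)&(V[...,2]<71)&(V[...,1]<-12)&(V[...,1]>-32)&(V[...,0]>-132+off)&(V[...,0]<-109+off)
    q=V[m]; f=np.polyfit(q[:,0],q[:,1],1); print("lever plate slope",np.degrees(np.arctan(f[0])),"n",len(q),"y@mid",np.polyval(f,-119+off))
pln(np.load("pics/V7.npy"),0); 
j=(V[...,2]>44)&(V[...,2]<52)&(np.abs(V[...,1])>16.5)&(np.abs(V[...,1])<18)&(V[...,0]>-60)&(V[...,0]<0); print("face x",np.percentile(V[j][:,0],[50,95,99]).round(1))
pln(V,35)
```

```text
[583.6 -18.4 153.5] [179.69   0.92  75.44] 4.89
area [ 257   38   46   91 4044] [279.65776459  82.61300692]
ztop 43.4
rect ((603.20458984375, 62.02764129638672), (58.502952575683594, 30.61024284362793), 75.47782135009766) [603.5  62.9  42.8]
[[581.0999755859375, 37.5], [610.7000122070312, 29.899999618530273], [625.4000244140625, 86.5], [595.7000122070312, 94.19999694824219]]
vise pos [-63.47  -0.19 151.38] F(x,y,z) [-1.   0.  -0.2] gap 75.06 t 13.72 rot [179.86   0.97  75.43]
lever plate slope 16.474712649698102 n 194 y@mid -22.438823986662953
face x [-17.3 -10.8 -10.4]
lever plate slope 16.66380866237536 n 145 y@mid -23.590838045525775
```

View pics/w14.png

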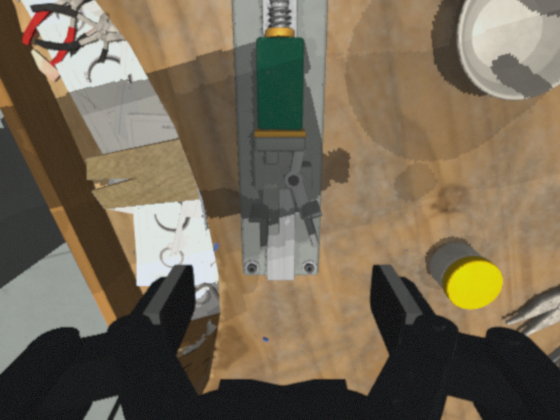

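Run:
```python
from wax import *
for i in range(4): snapshot("wrist")
p,d,K,M=wax("w15"); st()
P=cloud(d,K,M); V=np.stack([P[...,:2]@U-S0,P[...,:2]@N-NC,P[...,2]],-1)
print("wax pixels x range", )
for c in (276,284):
  for r in list(range(24,44,2))+list(range(118,142,2)): print(c,r,V[r,c].round(1),p[r,c])
q=lambda off:None
m=(V[...,2]>63)&(V[...,2]<71)&(V[...,1]<-12)&(V[...,1]>-32)&(V[...,0]>-132+35)&(V[...,0]<-109+35)
a=V[m]; f=np.polyfit(a[:,0],a[:,1],1); print("slope",np.degrees(np.arctan(f[0])))
m=(V[...,2]>63)&(V[...,2]<71)&(V[...,1]>8)&(V[...,1]<13)&(V[...,0]<-60); print("fixed plate rear x",np.percentile(V[m][:,0],[1,3]))
V7=np.load("pics/V7.npy"); m=(V7[...,2]>63)&(V7[...,2]<71)&(V7[...,1]>8)&(V7[...,1]<13)&(V7[...,0]<-100); print("fixed plate rear x before",np.percentile(V7[m][:,0],[1,3]))
```

```text
[580.9 -19.9 149.4] [-179.92    1.03   75.35] 0.29
area [ 261   33   47   93 4232] [283.93643667  78.51039698]
ztop 43.4
rect ((603.2212524414062, 62.21490478515625), (58.23155975341797, 30.72191619873047), 75.55609893798828) [603.6  63.1  42.8]
[[581.0999755859375, 37.900001525878906], [610.7999877929688, 30.200000762939453], [625.4000244140625, 86.5999984741211], [595.5999755859375, 94.19999694824219]]
vise pos [-64.68   0.91 149.63] F(x,y,z) [-0.2  0.  -0.7] gap 75.36 t 14.02 rot [-179.94    1.02   75.34]
wax pixels x range
276 24 [54.   4.8 45.5] [187 139  57]
276 26 [52.9  4.8 45.2] [189 141  57]
276 28 [51.8  4.9 45.1] [193 145  59]
276 30 [50.8  4.9 43.9] [167 125  53]
276 32 [50.1  4.9 40.9] [50 75 57]
276 34 [48.6  4.9 43.2] [ 30 105  80]
276 36 [47.3  4.9 44.1] [29 84 66]
276 38 [46.3  4.9 42.7] [26 78 60]
276 40 [45.1  5.  42.8] [26 78 60]
276 42 [43.8  4.9 43.9] [23 79 61]
276 118 [-3.8  5.4 42.9] [28 69 55]
276 120 [-5.2  5.4 42.7] [17 64 51]
276 122 [-6.5  5.4 43.8] [26 67 52]
276 124 [-7.8  5.4 44.3] [19 64 49]
276 126 [-9.3  5.4 42. ] [48 61 43]
276 128 [-10.4   5.4  
[... 517 characters left out ...]
9]
284 38 [46.2 -0.2 43.7] [29 77 59]
284 40 [45.2 -0.2 42.5] [29 79 60]
284 42 [44.  -0.2 42.3] [29 79 61]
284 118 [-4.  -0.1 41.5] [27 70 54]
284 120 [-5.3 -0.1 42. ] [20 65 50]
284 122 [-6.6 -0.1 42.1] [21 67 52]
284 124 [-7.9 -0.1 43. ] [19 65 49]
284 126 [-9.3 -0.1 42.3] [42 60 44]
284 128 [-10.4  -0.1  44.9] [100  77  37]
284 130 [-11.3  -0.1  48.7] [134 101  46]
284 132 [-12.6  -0.1  49.2] [124  94  38]
284 134 [-14.   -0.1  48.8] [105  87  57]
284 136 [-15.4  -0.1  48.6] [84 87 82]
284 138 [-16.8  -0.1  48.1] [90 91 87]
284 140 [-18.2  -0.1  48.3] [89 92 88]
slope 16.420069660400873
fixed plate rear x [-91.58257719 -91.07558964]
fixed plate rear x before [-130.48626383 -129.79447249]
```

```bash
python3 -c "
from h import *
print(ctrl.sign_off())"
```

```text
the job is handed in; nothing more can be done
None
```

I laid the wax block flat on the bar and let go of it. I then pinched the lever fully, slid the jaw up to press the block into the spring pad, and released. The job was handed in at about 14 s; no verdict was reported.

**Pressing:** the gripper read 29 mm with the lever squeezed, which matches the fully squeezed width. Just before I let go, the tool was pushing with about 13 N, which includes the jaw's own 1–3 N of rubbing.

**Last checks from the wrist camera:**
- **Wax:** the block was within about 0.5 mm of the bar's centre line. Its long axis matched the vise to within 0.1°, and its top was level at 43 mm.
- **Clamping:** the pad was pushed in by about 5.5 mm, so I estimate roughly 10 N on the wax. That comes from where the pad sits; I had no direct reading of the force.
- **Lever:** it stood at the same angle as at the start (16.4° against 16.5°), so I take the pawl as fully home.
- **Robot:** the fingers were open and well clear, with no force on the tool.
- **Other things on the bench:** I never touched them, but I did not measure their positions again at the end.

**Disagreement:** after release the jaw's travel measured about 39 mm from the start. That is neither 35 nor 40, as a whole number of 5 mm notches would give. I put this down to camera error of 1–2 mm, since the lever looked fully home.

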